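Sort the steel offcuts after a welding job

TASK

Clear the offcuts off the welding bench: put the round tube, the square tube and the flat bar each into the middle of the tray that has a sample of its kind welded to its ledge, tubes standing on end and the bar lying flat, on the tray's floor. Nest the two angle offcuts on the fixed ridge of the angle rack, the short one first and the long one on top of it, each seated fully down with its legs lying on those below and centred along the ridge. Leave the copper nozzle standing where it is.

Things in the scene. Friction and masses are not known exactly. Their poses are not given: they have to be found in the camera images.
- angle_long: offcut of bare steel angle, legs 35 x 35 mm, 5 mm thick, 60 mm long, lying ridge up like a roof on its leg edges: 49.5 mm wide, 28.3 mm high. Origin: middle of its underside, below the ridge at the height of the leg edges; x along the ridge, y across, z up. Its end faces, 60 mm apart, are a good grip. The longer loose angle; nested on the other it sits 7.1 mm above it.
- angle_short: offcut of bare steel angle, legs 35 x 35 mm, 5 mm thick, 40 mm long, lying ridge up like a roof on its leg edges: 49.5 mm wide, 28.3 mm high. Origin: middle of its underside, below the ridge at the height of the leg edges; x along the ridge, y across, z up. Its end faces, 40 mm apart, are a good grip. The shorter loose angle.
- round_tube: a stub of round bare steel tube standing on end, 42 mm outside diameter, 4 mm wall, 35 mm high. Origin: centre of its lower end; z along the tube, up.
- square_tube: a stub of square bare steel tube standing on end, 40 x 40 mm outside, 4 mm wall, 35 mm high. Origin: centre of its lower end; x and y square to its sides, z along the tube, up.
- flat_bar: a solid bare steel flat-bar offcut lying flat, 60 mm long (x), 30 mm wide (y), 15 mm thick (z). Origin: centre of its underside, z up.
- round_tray: low open square tray of grey-green painted sheet fixed to the bench: outside 106 x 106 mm, inside 100 x 100 mm, walls 18 mm high, floor 3 mm thick. The floor sheet runs on 56 mm past the +x wall as a ledge; on it, 81 mm from the tray's centre, is welded a sample: a 14 mm high slice of 42 mm round tube. Origin: centre of the tray's underside (ledge not counted), z up.
- square_tray: low open square tray of grey-green painted sheet fixed to the bench: outside 106 x 106 mm, inside 100 x 100 mm, walls 18 mm high, floor 3 mm thick. The floor sheet runs on 56 mm past the +x wall as a ledge; on it, 81 mm from the tray's centre, is welded a sample: a 14 mm high slice of 40 mm square tube. Origin: centre of the tray's underside (ledge not counted), z up.
- flat_tray: low open square tray of grey-green painted sheet fixed to the bench: outside 106 x 106 mm, inside 100 x 100 mm, walls 18 mm high, floor 3 mm thick. The floor sheet runs on 56 mm past the +x wall as a ledge; on it, 81 mm from the tray's centre, is welded a sample: a 60 x 30 x 15 mm piece of flat bar. Origin: centre of the tray's underside (ledge not counted), z up.
- angle_rack: angle rack: grey-green painted plate 150 x 100 x 4 mm fixed to the bench, with a 40 mm long piece of the same 35 x 35 x 5 mm angle welded ridge up on its middle, ridge along x, 32.3 mm above the bench. Origin: centre of the plate's underside, z up. The first angle nested on the ridge has its origin 11.1 mm above this origin, the second 18.1 mm.
- nozzle: a copper torch nozzle standing upright on the bench between the two middle places, 22 mm in diameter, 40 mm high; not part of the job. Origin: centre of its underside, z up.

How it is judged:
By the outcome, as a careful person would: the job done as asked, in the order asked, and still so for the second after the job is handed in, with the robot touching nothing.
It also fails if it takes over 128 s, if anything falls off the work surface, if the arm or the gripper's body presses on something with over 40 N, if the wrist force passes 120 N, or if a joint passes its speed limit or range.

ROBOT

A 6-joint arm with a two-finger parallel gripper is mounted at the origin on the work surface. World frame = base frame: x ahead of the robot, y to its left, z up, the work surface at z = 0. Lengths are in m, angles in rad, forces in N, time in s.
With the tool pointing down it reaches from about 0.3 to 0.775 m from the base axis. Payload 14.6 kg.
Tool frame: the origin (TCP) lies at the very end of the fingers, on their centre line; the grasp point (between the pads) lies 19 mm behind it; z points along the fingers, y is the line along which they close (so a half turn about z gives the same grasp; the last joint's range is limited). The gripper opens to 94 mm and grips with 3 to 60 N. Pads are 16 mm wide; open, the fingers measure 119 mm over their backs; the gripper's body (75 mm by 177 mm) begins 78 mm behind the grasp point.
Start: joints at [-1.232, 0.3, 1.521, -0, 1.321, -0.067], TCP at [0.217, -0.505, 0.205] pointing down, gripper open.
Joint ranges: [-3.03, 3.03], [-0.79, 2.21], [0.23, 2.52], [-1.04, 4.18], [0, 3.07], [-2.55, 2.55]. Speed limits (rad/s): [2.22, 2.22, 2.57, 3.14, 3.14, 3.14].

INTERFACE

Orientations are given as [roll, pitch, yaw] about the fixed x, y, z axes, in that order (R = Rz(yaw) Ry(pitch) Rx(roll)).
In Python, from station import ctrl, camera, camera_info, finder gives the robot as it stands.
- The arm moves only by the tool carry_out, never from a script. Its argument "motion" is a list of rows, each a list of 2 entries, a list of its own where there are three numbers: the shift along the tool's x, y, z as a fraction of full scale, then the turn about the tool's z as a fraction of full scale. A call has 1 to 12 rows; each row is the pose to reach, as a shift and turn from the pose commanded when the call began, along the tool's axes at that moment, turning the shorter way round; what a row does not reach only later rows make up. Full scale, the value 1, is 200 mm for a shift and 360 degrees for a turn. A row lasts 1/10 s, in which the tool goes at most 50 mm and 8.59 degrees, less where a joint would pass 70% of its speed; a pose out of reach is approached as far as the arm can. A call with a number of a shift or a turn outside -1 to 1 is refused whole. A call with a gripper value outside its range is refused whole. "hand" is the closure, from -1 (fully open) to 1 (shut), set as the call begins (left out, the last holds). The fingers move at their own pace and stop on an object; "force" is the grip in N (left out, the last holds). Time passes only in rows, so rows that repeat a pose let the fingers close. It gives the time, the measured TCP pose, the force, the opening and the grip force at its end, in the units of the state.
- ctrl.get_obs(): the state, without advancing time (a new reading comes with each control period).
- camera(name): name is "scene" or "top" or "wrist"; returns (picture, depth): 480x640x3 uint8, blue, green, red; 480x640 float32, m along the optical axis (not along the pixel's ray), 0 where there is no reading.
- camera_info(name): a dict with "camera_matrix" (3x3 intrinsics, pixels), "origin" and "attitude" of the camera in the world. Camera axes: x right, y down, z forward; pixel columns grow to the right and rows downward; lengths in m; the calibration is good to about 2 mm. The wrist camera is an equidistant fisheye: a pixel r from the principal point sees the ray r / f radians off the axis. A picture is of the moment at which its call begins: read the wrist's pose just before it. camera_info takes no time and is no camera call; for the wrist camera it gives the pose at the moment of the call.
- ctrl.hand_in(): hands the job in; it is judged then, once.
Trained networks look in the newest picture that a camera, given by its name, has taken for a name from the list of things; names that differ only in an ending like _2 or _b are one class to them, and where a whole thing is asked for, a point or a joint stands for the part that bears it (a point fixed in the world has none). Each returns a list of dicts, best first, with "conf" (0 to 1); they miss things now and then, are a little off and sometimes report something else, mostly with a low value. They report only what shows in the picture. A call takes as long as a camera call.
- finder.boxes_of(camera, query): "location" ([column, row] in pixels, amid what is visible of it).
- finder.cut_out(camera, query): "mask" (480x640 bool, what is visible of it) and "location" ([column, row] in pixels, amid what is visible of it).
- finder.pinpoint(camera, query): "location" ([column, row] in pixels: a listed point, or the origin of a listed thing).
The state is a dict: "time_s": time; "qpos": joint angles; "joint_vel": joint speeds; "tau": joint torques, N m; "ee_pos": TCP position; "eef_rot": TCP orientation; "force": force on the tool from outside, world axes, zero at the start; "moment": the same for the moment, N m; "grip_width": finger opening in m; "grip_force": force on a finger pad.
Only numpy, scipy, OpenCV 4.12 (cv2) and the standard library are available. Lean on these libraries where they do the work, as an engineer would, in place of code of your own. Each camera call takes 0.05 s, during which the arm holds its last target. There are 200 camera calls.

## Working session

There is one attempt and no reset: what is moved stays moved. The work goes in short steps, Python scripts to look and compute and a tool call to move; the robot and the scene stay as the last step left them, time stands still between calls to the robot, and variables do not carry over. Pictures are saved under pics/ and viewed, at most 14 in all, crops included, and the job is handed in when it is done.

Besides the shell and the picture viewer there is one more tool, called as a command line: name --argument value ..., lists and objects as JSON in quotes. carry_out: Moves the arm, as the interface text tells. Its arguments: {"type":"object","properties":{"motion":{"type":"array","items":{"type":"array"}},"hand":{"type":"number"},"force":{"type":"number"}},"required":["motion"]}

```bash
ls; mkdir -p pics; python3 - <<'E'
from station import ctrl,camera,camera_info,finder
import cv2
o=ctrl.get_obs();print(o)
for n in("top","scene"):
    p,d=camera(n);cv2.imwrite(f"pics/{n}0.png",p);i=camera_info(n);print(n,i)
print(camera_info("wrist"))
E
```

```text
pics
{'time_s': 0.0, 'qpos': array([-1.23159506e+00,  3.00452053e-01,  1.52155535e+00,  1.91624706e-06,
        1.32072346e+00, -6.66223763e-02]), 'joint_vel': array([-0.00038839,  0.00172512, -0.0002967 , -0.00076271, -0.00124404,
       -0.00125468]), 'tau': array([-9.12296559e-05, -5.31805158e+01, -3.52738166e+01,  7.08310073e-02,
        2.43772828e-02, -9.96318317e-05]), 'ee_pos': array([ 0.21702691, -0.50508931,  0.20490767]), 'eef_rot': array([-3.14045710e+00, -7.76256345e-05,  4.05823123e-01]), 'force': array([-0.6810529 , -0.20613632, -0.21077963]), 'moment': array([-0.01255776, -0.03491076,  0.00411766]), 'grip_force': 0.0, 'grip_width': 0.09402533089381715}
top {'camera_matrix': array([[558.71368249,   0.        , 311.50761071],
       [  0.        , 558.71368249, 242.43261881],
       [  0.        ,   0.        ,   1.        ]]), 'origin': array([ 0.3495275 , -0.01679266,  1.30731346]), 'attitude': array([-3.01232553,  0.0097072 , -1.58304303])}
scene {'camera_matrix': array([[467.85600973,   0.        , 314.4183379 ],
       [  0.        , 467.85600973, 237.90359929],
       [  0.        ,   0.        ,   1.        ]]), 'origin': array([1.09614278, 0.23501088, 0.75024095]), 'attitude': array([-2.40039924, -0.01249848,  1.98005984])}
{'camera_matrix': array([[371.64829954,   0.        , 322.56680579],
       [  0.        , 371.64829954, 244.77818893],
       [  0.        ,   0.        ,   1.        ]]), 'origin': array([ 0.28597103, -0.47490756,  0.384386  ]), 'attitude': array([ 2.87795014e+00,  1.35542897e-03, -1.16625711e+00])}
```

View pics/top0.png

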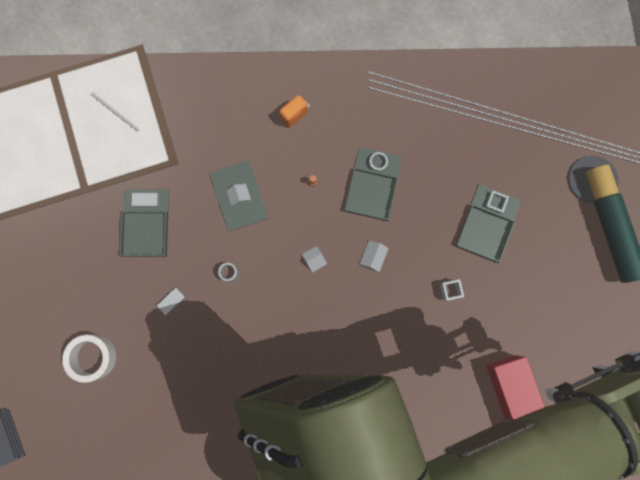

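View pics/scene0.png

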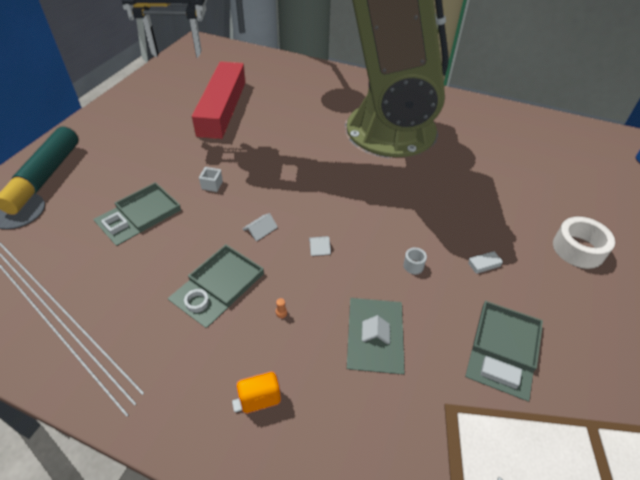

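```bash
cat > h.py <<'E'
from station import ctrl,camera,camera_info,finder
import numpy as np,cv2
from scipy.spatial.transform import Rotation as R
def rot(i): return R.from_euler('xyz',i['attitude']).as_matrix()
def cloud(n,d):
    i=camera_info(n);K=i['camera_matrix'];v,u=np.mgrid[:480,:640]
    x=np.stack([(u-K[0,2])/K[0,0],(v-K[1,2])/K[1,1],np.ones_like(d)],-1)*d[...,None]
    return x@rot(i).T+i['origin']
def atz(n,uv,z):
    i=camera_info(n);K=i['camera_matrix']
    r=rot(i)@[(uv[0]-K[0,2])/K[0,0],(uv[1]-K[1,2])/K[1,1],1];o=i['origin']
    return o+r*(z-o[2])/r[2]
E
python3 - <<'E'
from h import *
p,d=camera("top");c=cloud("top",d)
np.save('c.npy',c)
for q in "angle_long angle_short round_tube square_tube flat_bar round_tray square_tray flat_tray angle_rack nozzle".split():
    for r in finder.cut_out("top",q)[:3]:
        if r['conf']<.2: continue
        m=r['mask'];P=c[m&(d>0)];z=np.percentile(P[:,2],[5,50,95])
        hi=P[P[:,2]>z[2]-.006]
        (cx,cy),(w,h),a=cv2.minAreaRect((hi[:,:2]*1000).astype(np.float32))
        print(q,round(r['conf'],2),np.round(r['location']),m.sum(),'z',z.round(3),'top rect',np.round([cx,cy,w,h,a],1))
E
```

```text
angle_long 0.69 [375. 254.] 532 z [0.002 0.015 0.026] top rect [ 484.4 -152.4   24.2   58.3   63.6]
angle_short 0.79 [315. 256.] 360 z [0.002 0.014 0.026] top rect [479.9 -11.9  19.3  39.7  33.3]
round_tube 0.51 [232. 270.] 143 z [-0.002  0.028  0.037] top rect [451.2 186.4  38.8  36.8  70.9]
round_tube 0.2 [487. 226.] 3123 z [-0.003  0.002  0.016] top rect [ 557.1 -421.2  106.6  155.3   67.1]
square_tube 0.64 [449. 291.] 265 z [-0.003  0.025  0.036] top rect [ 403.  -325.5   39.7   40.1   10.7]
flat_bar 0.79 [166. 299.] 391 z [0.001 0.013 0.017] top rect [386.1 321.1  30.6  60.5  43.4]
flat_bar 0.47 [375. 184.] 2987 z [-0.003  0.002  0.016] top rect [ 655.3 -154.5  106.2  155.4   75.9]
round_tray 0.75 [373. 184.] 2982 z [-0.003  0.002  0.017] top rect [ 655.3 -154.   106.2  155.7   76.3]
square_tray 0.95 [487. 226.] 3166 z [-0.003  0.002  0.016] top rect [ 556.9 -421.4  107.4  155.4   67.6]
flat_tray 0.81 [142. 225.] 3225 z [-0.002  0.003  0.018] top rect [567.  388.5 109.  148.7  89.2]
angle_rack 0.88 [242. 194.] 2574 z [-0.002  0.003  0.022] top rect [635.2 167.7  41.   35.   18.2]
nozzle 0.56 [313. 180.] 77 z [0.004 0.033 0.041] top rect [664.8  -9.5  13.6  14.2  38.2]
```

```bash
cat >> h.py <<'E'
from scipy.ndimage import gaussian_filter,map_coordinates
from scipy.optimize import minimize
_g=np.arange(-200,201)*1.0
Y,X=np.meshgrid(_g,_g)  # X axis0
def box(x0,x1,y0,y1): return (X>=x0)&(X<=x1)&(Y>=y0)&(Y<=y1)
def model(q):
    z=np.zeros_like(X);r=np.hypot(X,Y);m=np.maximum(abs(X),abs(Y))
    if q.startswith('angle_') and q!='angle_rack':
        l=30 if q=='angle_long' else 20
        b=box(-l,l,-24.75,24.75);z[b]=(28.3-abs(Y))[b]
    if q=='round_tube': z[(r<=21)&(r>=17)]=35
    if q=='square_tube': z[(m<=20)&(m>=16)]=35
    if q=='flat_bar': z[box(-30,30,-15,15)]=15
    if q=='nozzle': z[r<=11]=40
    if q=='angle_rack':
        z[box(-75,75,-50,50)]=4;b=box(-20,20,-24.75,24.75);z[b]=(32.3-abs(Y))[b]
    if q.endswith('tray'):
        z[box(-53,109,-53,53)]=3;z[(m<=53)&(m>=50)]=18
        r=np.hypot(X-81,Y);m=np.maximum(abs(X-81),abs(Y))
        if q[0]=='r': z[(r<=21)&(r>=17)]=17
        if q[0]=='s': z[(m<=20)&(m>=16)]=17
        if q[0]=='f': z[box(66,96,-30,30)]=18
    return gaussian_filter(z,.8)
def fit(q,c,ok,xy,rad,yaws,dz=0):
    "pose x,y (mm), yaw; c cloud in m; xy start mm"
    M=model(q);P=c[ok]*1000;P=P[np.hypot(*(P[:,:2]-xy).T)<rad]
    P=P[(P[:,2]<60)&(P[:,2]>-15)]
    def f(p):
        s,k=np.sin(p[2]),np.cos(p[2]);d=P[:,:2]-p[:2]
        L=np.stack([d@[k,s],d@[-s,k]])+200
        e=np.abs(map_coordinates(M,L,order=1,mode='constant')+p[3]-P[:,2])
        return np.minimum(e,12).mean()
    rs=[]
    for a in yaws:
        s0=np.array([xy[0],xy[1],a,dz]);S=np.vstack([s0]+[s0+v for v in np.diag([6,6,.15,2.])])
        r=minimize(f,s0,method='Nelder-Mead',options=dict(initial_simplex=S,maxiter=500,xatol=.01,fatol=1e-4))
        r=minimize(f,r.x,method='Nelder-Mead',options=dict(initial_simplex=np.vstack([r.x]+[r.x+v for v in np.diag([-3,3,-.08,.5])]),maxiter=500,xatol=.01,fatol=1e-4))
        rs.append((r.fun,*r.x))
    b=min(rs);return b  # cost,x,y,yaw,dz
def wcloud():
    i=camera_info("wrist");p,d=camera("wrist");K=i['camera_matrix'];v,u=np.mgrid[:480,:640]
    a=(u-K[0,2])/K[0,0];b=(v-K[1,2])/K[1,1];r=np.hypot(a,b);th=np.minimum(r,1.5)
    k=np.tan(th)/np.maximum(r,1e-9)
    x=np.stack([a*k,b*k,np.ones_like(a)],-1)*d[...,None]
    return p,d,x@rot(i).T+i['origin']
E
cat > f.py <<'E'
from h import *
from math import pi
G=dict(angle_long=(484,-152),angle_short=(480,-12),round_tube=(451,186),square_tube=(403,-325),flat_bar=(386,321),round_tray=(640,-154),square_tray=(540,-415),flat_tray=(550,388),angle_rack=(635,167),nozzle=(665,-9))
p,d=camera("top");c=cloud("top",d)
w,dw,cw=wcloud();cv2.imwrite("pics/wrist0.png",w)
for q,g in G.items():
    y=np.arange(0,2*pi,pi/8) if 'tray' in q else np.arange(0,pi,pi/8)
    rad=125 if 'tray' in q or 'rack' in q else 48
    if 'tube' in q or q=='nozzle': y=y[:4]
    print(q,np.round(fit(q,c,d>0,np.array(g),rad,y),3), end=' ')
    n=(np.hypot(*(cw[dw>0][:,:2]*1000-g).T)<40).sum()
    if n>400: print('W',n,np.round(fit(q,cw,dw>0,np.array(g),rad,y),3),end='')
    print()
E
python3 f.py
```

```text
angle_long [ 2.12500e+00  4.86398e+02 -1.51644e+02 -3.90000e-01 -1.66300e+00] 
angle_short [  2.167 481.313 -11.071   2.077  -1.42 ] 
round_tube [  2.812 451.3   188.132   0.663  -1.211] 
square_tube [ 3.04400e+00  4.03411e+02 -3.26862e+02  1.74000e-01 -1.59000e+00] W 1872 [ 2.41200e+00  4.02522e+02 -3.24909e+02  1.92000e-01  2.77000e-01]
flat_bar [  2.318 386.469 322.458   2.344  -1.39 ] 
round_tray [ 2.35500e+00  6.32813e+02 -1.48697e+02 -2.38000e-01 -1.64000e+00] 
square_tray [ 2.39200e+00  5.35204e+02 -4.13439e+02 -3.98000e-01 -1.87100e+00] 
flat_tray [  2.36  545.563 389.459   6.273  -1.153] 
angle_rack [  2.2   636.288 167.562   3.462  -1.477] 
nozzle [  2.348 667.482 -11.082   0.715  -1.73 ]
```

View pics/wrist0.png

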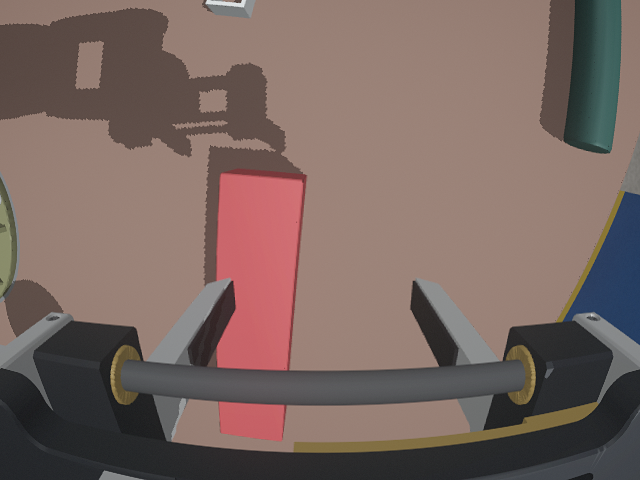

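```bash
cat > go.py <<'E'
import sys
from h import *
def go(x,y,z,yaw):
    o=ctrl.get_obs();r=R.from_euler('xyz',o['eef_rot']).as_matrix()
    d=np.array([x,y,z])/1000-o['ee_pos'];dy=(yaw-o['eef_rot'][2]+np.pi)%(2*np.pi)-np.pi
    print('move',(r.T@d/.2).round(4),round(-dy/2/np.pi,4),'rows>=',np.ceil(max(np.linalg.norm(d)/.05,abs(np.degrees(dy))/8.59)), 't',round(o['time_s'],1))
if __name__=='__main__': go(*map(float,sys.argv[1:]))
E
python3 go.py 402.5 -325 180 .192
```

```text
move [ 1.2075 -0.4625  0.1273] 0.034 rows>= 6.0 t 0.8
```

carry_out --motion '[[[0.3,-0.1,0.03],0.0],[[0.6,-0.23,0.06],0.02],[[0.9,-0.35,0.1],0.034],[[0.9,-0.35,0.1],0.034],[[0.9,-0.35,0.1],0.034],[[0.9,-0.35,0.1],0.034]]' --hand -1 --force 30

```text
time_s: 1.35
ee_pos: [0.3552, -0.3697, 0.1855]
eef_rot: [3.141, 0.0, 0.194]
force: [0.1, -0.8, 0.4]
grip_width: 0.0939
grip_force: 0.0
```

```bash
cat > wf.py <<'E'
import sys
from h import *
from math import pi
w,d,c=wcloud()
T=np.load('c.npy')
for a in sys.argv[1:]:
    q,x,y,yaw=a.split(',');rad=125 if 'tray' in q or 'rack' in q else 48
    g=np.array([float(x),float(y)]);ok=d>0
    print(q,(np.hypot(*(c[ok][:,:2]*1000-g).T)<40).sum(),np.round(fit(q,c,ok,g,rad,[float(yaw)]),3))
o=ctrl.get_obs();print(o['ee_pos'],o['eef_rot'])
E
python3 wf.py square_tube,402.5,-325,.192 square_tray,535.2,-413.4,-.398; python3 go.py 402.5 -325 120 .192
```

```text
square_tube 27380 [ 1.51900e+00  4.01686e+02 -3.24886e+02  1.87000e-01  2.39000e-01]
square_tray 4690 [ 9.46000e-01  5.34194e+02 -4.12478e+02 -4.02000e-01  1.89000e-01]
[ 0.35465307 -0.37035464  0.18559586] [3.14127767e+00 2.83545743e-05 1.92576884e-01]
move [ 0.2782 -0.1769  0.3279] 0.0001 rows>= 2.0 t 1.4
```

carry_out --motion '[[[0.14,-0.09,0.2],0.0],[[0.274,-0.177,0.35],0.0],[[0.274,-0.177,0.35],0.0],[[0.274,-0.177,0.5],0.0],[[0.274,-0.177,0.65],0.0],[[0.274,-0.177,0.8],0.0],[[0.274,-0.177,0.888],0.0],[[0.274,-0.177,0.888],0.0]]'

```text
time_s: 2.2
ee_pos: [0.4003, -0.3256, 0.0065]
eef_rot: [-3.139, 0.002, 0.19]
force: [0.4, -0.3, -0.4]
grip_width: 0.0941
grip_force: 0.0
```

carry_out --motion '[[[0,0,0],0],[[0,0,0],0],[[0,0,0],0],[[0,0,0],0],[[0,0,0],0],[[0,0,0],0],[[0,0,0],0],[[0,0,0],0]]' --hand 1 --force 30

```text
time_s: 3.0
ee_pos: [0.402, -0.3248, 0.0079]
eef_rot: [3.141, -0.0, 0.192]
force: [0.5, -0.2, 1.4]
grip_width: 0.0399
grip_force: 30.0
```

```bash
python3 go.py 534.3 -412.6 100 -.402
```

```text
move [ 0.5657  0.5574 -0.4602] 0.0946 rows>= 4.0 t 3.0
```

carry_out --motion '[[[0,0,-0.2],0],[[0.05,0.05,-0.4],0.0],[[0.2,0.2,-0.46],0.02],[[0.35,0.35,-0.46],0.04],[[0.5,0.5,-0.46],0.06],[[0.566,0.557,-0.46],0.08],[[0.566,0.557,-0.46],0.0946],[[0.566,0.557,-0.46],0.0946],[[0.566,0.557,-0.46],0.0946],[[0.566,0.557,-0.46],0.0946]]'

```text
time_s: 4.0
ee_pos: [0.534, -0.4124, 0.1]
eef_rot: [-3.142, 0.0, -0.4]
force: [0.7, -0.4, -0.3]
grip_width: 0.0396
grip_force: 30.0
```

```bash
python3 wf.py square_tray,534.2,-412.5,-.402;python3 go.py 534.3 -412.6 11.2 -.402
```

```text
square_tray 50315 [ 8.48000e-01  5.33716e+02 -4.11965e+02 -4.01000e-01  1.84000e-01]
[ 0.53408854 -0.41239942  0.10008472] [ 3.14154282e+00 -1.39229483e-04 -4.00553710e-01]
move [0.0013 0.0005 0.4444] 0.0002 rows>= 2.0 t 4.0
```

carry_out --motion '[[[0,0,0.15],0],[[0,0,0.3],0],[[0,0,0.4],0],[[0,0,0.445],0],[[0,0,0.446],0],[[0,0,0.446],0]]'

```text
time_s: 4.65
ee_pos: [0.5345, -0.4127, 0.0114]
eef_rot: [3.141, -0.001, -0.402]
force: [1.2, -0.6, -0.6]
grip_width: 0.0398
grip_force: 30.0
```

carry_out --motion '[[[0,0,0],0],[[0,0,0],0],[[0,0,0],0],[[0,0,0],0],[[0,0,-0.1],0],[[0,0,-0.3],0],[[0,0,-0.5],0],[[0,0,-0.6],0],[[0,0,-0.6],0],[[0,0,-0.6],0]]' --hand -0.25

```text
time_s: 5.65
ee_pos: [0.5341, -0.4123, 0.1299]
eef_rot: [-3.141, 0.001, -0.402]
force: [-0.5, 0.7, -1.7]
grip_width: 0.0586
grip_force: 0.0
```

```bash
python3 - <<'E'
from h import *
w,d,c=wcloud();cv2.imwrite('pics/w1.png',w)
print(fit('square_tube',c,(d>0)&(np.hypot(c[...,0]-.534,c[...,1]+.412)<.045),np.array([534.,-412]),44,[-.4],3))
E
python3 go.py 360 -200 130 .506;python3 go.py 480 -10 130 .506
```

```text
(np.float64(2.048919341673829), np.float64(533.69930800163), np.float64(-411.7506632363707), np.float64(-0.3996938429376161), np.float64(3.262852559291121))
move [-1.2149 -0.6355 -0.0019] -0.1445 rows>= 7.0 t 5.7
move [-1.0346e+00 -1.7446e+00 -1.5000e-03] -0.1445 rows>= 9.0 t 5.7
```

View pics/w1.png

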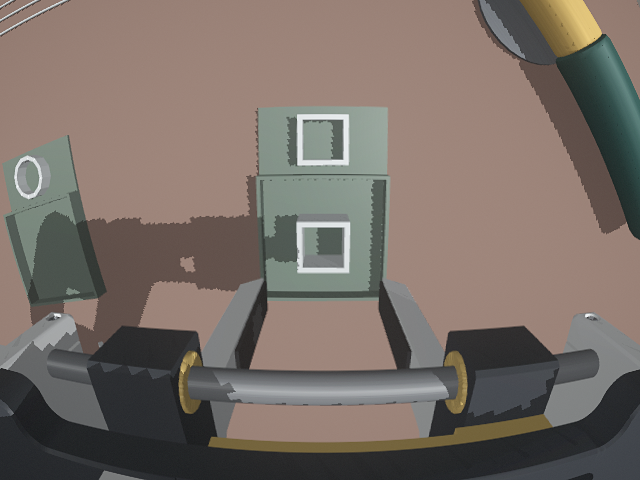

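carry_out --motion '[[[-0.1,-0.17,-0.1],-0.02],[[-0.2,-0.34,-0.1],-0.04],[[-0.3,-0.51,-0.1],-0.06],[[-0.4,-0.68,-0.1],-0.08],[[-0.517,-0.872,-0.1],-0.1],[[-0.517,-0.872,-0.1],-0.12],[[-0.517,-0.872,-0.1],-0.1445],[[-0.517,-0.872,-0.1],-0.1445]]' --hand -1

```text
time_s: 6.5
ee_pos: [0.5069, -0.211, 0.1493]
eef_rot: [-3.14, 0.001, 0.509]
force: [-0.3, -0.2, -1.3]
grip_width: 0.0941
grip_force: 0.0
```

```bash
python3 go.py 480 -10 150 .506
```

```text
move [ 0.372  -0.9433 -0.0023] 0.0005 rows>= 5.0 t 6.5
```

carry_out --motion '[[[0.08,-0.2,0],0],[[0.16,-0.4,0],0],[[0.24,-0.6,0],0],[[0.32,-0.8,0],0],[[0.372,-0.943,0],0],[[0.372,-0.943,0],0],[[0.372,-0.943,0],0],[[0.372,-0.943,0],0]]'

```text
time_s: 7.3
ee_pos: [0.4812, -0.0113, 0.1502]
eef_rot: [-3.141, 0.001, 0.503]
force: [-0.1, 0.0, -0.1]
grip_width: 0.0938
grip_force: 0.0
```

```bash
python3 wf.py angle_short,480,-10,2.077 angle_rack,635,169,.32; python3 go.py 480 -10 3.5 .506
```

```text
angle_short 28239 [ 6.54000e-01  4.79841e+02 -1.06300e+01  2.09300e+00  1.74000e-01]
angle_rack 2196 [7.63000e-01 6.34883e+02 1.67944e+02 3.11000e-01 2.38000e-01]
[ 0.4811764  -0.01142538  0.15025491] [-3.14128357e+00  5.86451576e-04  5.02975925e-01]
move [-0.0013 -0.0089  0.7338] -0.0005 rows>= 3.0 t 7.3
```

carry_out --motion '[[[-0.004,-0.007,0.2],-0.003],[[-0.004,-0.007,0.4],-0.003],[[-0.004,-0.007,0.55],-0.003],[[-0.004,-0.007,0.65],-0.003],[[-0.004,-0.007,0.71],-0.003],[[-0.004,-0.007,0.734],-0.003],[[-0.004,-0.007,0.734],-0.003]]'

```text
time_s: 8.05
ee_pos: [0.4799, -0.01, 0.0039]
eef_rot: [-3.142, 0.0, 0.524]
force: [1.2, -0.6, 0.6]
grip_width: 0.0939
grip_force: 0.0
```

carry_out --motion '[[[0,0,0],0],[[0,0,0],0],[[0,0,0],0],[[0,0,0],0],[[0,0,0],0],[[0,0,0],0],[[0,0,0],0],[[0,0,0],0]]' --hand 1 --force 40

```text
time_s: 8.85
ee_pos: [0.4798, -0.0096, 0.0039]
eef_rot: [3.142, -0.0, 0.525]
force: [-1.0, -0.5, 0.9]
grip_width: 0.0393
grip_force: 40.0
```

```bash
python3 go.py 634.9 168 110 1.882
```

```text
move [ 1.1161 -0.3804 -0.5304] -0.216 rows>= 10.0 t 8.8
```

carry_out --motion '[[[0,0,-0.2],0],[[0,0,-0.4],0],[[0.15,-0.06,-0.53],-0.02],[[0.3,-0.12,-0.53],-0.04],[[0.45,-0.18,-0.53],-0.06],[[0.6,-0.24,-0.53],-0.08],[[0.75,-0.3,-0.53],-0.1],[[0.9,-0.35,-0.53],-0.12],[[1,-0.38,-0.53],-0.14],[[1,-0.38,-0.53],-0.16],[[1,-0.38,-0.53],-0.18],[[1,-0.38,-0.53],-0.2]]'

```text
time_s: 10.05
ee_pos: [0.6146, 0.1564, 0.1093]
eef_rot: [-3.141, -0.0, 1.787]
force: [0.6, 0.5, -0.9]
grip_width: 0.0387
grip_force: 40.0
```

```bash
python3 wf.py angle_rack,635,168,.311;python3 go.py 634.9 168 110 1.882
```

```text
angle_rack 49104 [5.84000e-01 6.34781e+02 1.67777e+02 3.15000e-01 1.81000e-01]
[0.61456439 0.15637318 0.10933063] [-3.14063101e+00 -3.37574524e-05  1.79420321e+00]
move [ 0.0342  0.112  -0.0035] -0.014 rows>= 1.0 t 10.1
```

carry_out --motion '[[[0.034,0.112,0],-0.0148],[[0.034,0.112,0],-0.0148],[[0.034,0.112,0],-0.0148],[[0.034,0.112,0],-0.0148],[[0.034,0.112,0],-0.0148]]'

```text
time_s: 10.6
ee_pos: [0.6349, 0.1674, 0.1099]
eef_rot: [-3.141, 0.0, 1.873]
force: [-0.2, 0.7, -1.1]
grip_width: 0.0394
grip_force: 40.0
```

```bash
python3 - <<'E'
from h import *
w,d,c=wcloud();cv2.imwrite('pics/w2.png',w)
ok=d>0
print(fit('angle_rack',c,ok,np.array([634.8,167.8]),125,[.315]))
# held angle: points above z .07 near
P=c[ok];P=P[(np.hypot(P[:,0]-.6348,P[:,1]-.1678)<.045)&(P[:,2]>.08)&(P[:,2]<.16)]*1000
o=ctrl.get_obs();r=R.from_euler('xyz',o['eef_rot']).as_matrix()
L=(P-o['ee_pos']*1000)@r
S=L[abs(L[:,1])<15];
for k in range(-28,29,4):
    s=S[abs(S[:,0]-k)<2]; print(k,len(s),s[:,2].mean().round(1) if len(s) else '')
E
python3 go.py 634.8 167.8 15.5 1.886
```

```text
(np.float64(0.5786353908672768), np.float64(634.5820834397832), np.float64(167.68211285442038), np.float64(0.31544444870579846), np.float64(0.17670849372577044))
-28 0 
-24 98 -0.5
-20 146 -3.8
-16 180 -7.8
-12 209 -11.4
-8 210 -15.4
-4 218 -19.7
0 420 -23.4
4 721 -21.0
8 686 -17.0
12 677 -13.0
16 639 -9.0
20 623 -5.0
24 519 -1.3
28 0 
move [ 2.300e-03 -4.000e-04  4.723e-01] -0.0021 rows>= 2.0 t 10.7
```

View pics/w2.png

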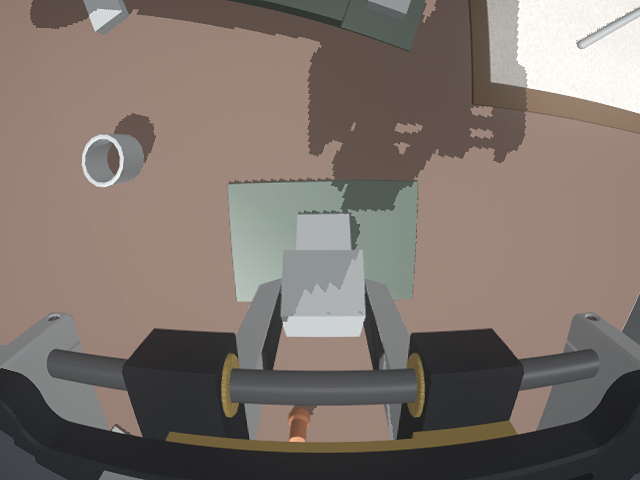

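carry_out --motion '[[[-0.2,0,0],-0.002],[[-0.4,0,0],-0.002],[[-0.5,0,0],-0.002],[[-0.5,0,0.1],-0.002],[[-0.5,0,0.25],-0.002],[[-0.5,0,0.4],-0.002],[[-0.5,0,0.48],-0.002],[[-0.5,0,0.52],-0.002],[[-0.5,0,0.528],-0.002],[[-0.5,0,0.528],-0.002],[[-0.5,0,0.528],-0.002]]'

```text
time_s: 11.75
ee_pos: [0.6658, 0.0723, 0.0056]
eef_rot: [3.14, 0.0, 1.887]
force: [-0.1, 0.6, -1.2]
grip_width: 0.0391
grip_force: 40.0
```

carry_out --motion '[[[0,0,0],0],[[0,0,0],0],[[0,0,0],0],[[0,0,-0.04],0],[[0,0,-0.089],0],[[0,0,-0.089],0],[[0,0,-0.089],0]]' --hand -0.3

```text
time_s: 12.45
ee_pos: [0.6654, 0.0722, 0.0226]
eef_rot: [3.141, 0.0, 1.887]
force: [0.3, -0.2, -0.1]
grip_width: 0.0611
grip_force: 0.0
```

```bash
python3 go.py 665.8 72.5 22 1.886;python3 - <<'E'
from h import *
w,d,c=wcloud();cv2.imwrite('pics/w3.png',w);o=ctrl.get_obs()
ok=(d>0)&(c[...,2]<.034);g=o['ee_pos'][:2]*1000
print(fit('angle_short',c,ok,g,48,[.315]),g,o['eef_rot'],o['ee_pos'])
E
```

```text
move [0.0007 0.0024 0.0031] 0.0001 rows>= 1.0 t 12.4
(np.float64(0.8685325922487364), np.float64(664.8953720796396), np.float64(72.64631855175091), np.float64(0.3148371297982264), np.float64(0.1471696053539513)) [665.16651607  72.1933886 ] [3.14138544e+00 5.08524446e-05 1.88673889e+00] [0.66516652 0.07219339 0.02217783]
```

View pics/w3.png

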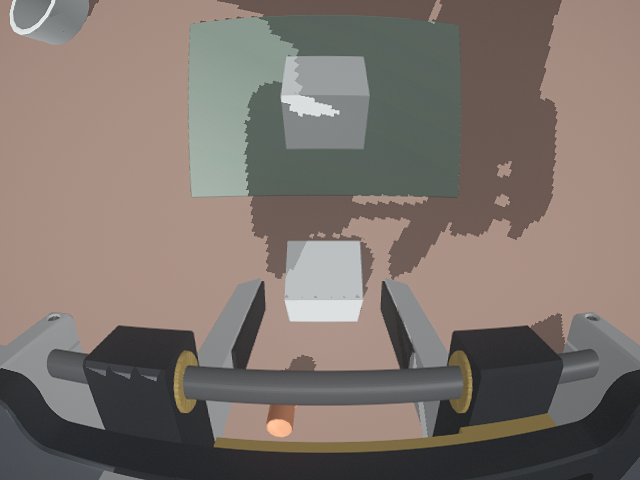

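carry_out --motion '[[[0.0025,0,0],0],[[0.0025,0,0],0],[[0.0025,0,0],0],[[0.0025,0,0],0],[[0.0025,0,0],0],[[0.0025,0,0],0],[[0.0025,0,0],0]]' --hand 1 --force 60

```text
time_s: 13.2
ee_pos: [0.6649, 0.0727, 0.0219]
eef_rot: [-3.141, -0.0, 1.887]
force: [-0.4, 0.4, -0.7]
grip_width: 0.0377
grip_force: 60.0
```

carry_out --motion '[[[0,0,-0.05],0],[[0,0,-0.1],0],[[0,0,-0.2],0],[[0,0,-0.3],0],[[0,0,-0.3],0],[[0.1,0,-0.3],0],[[0.25,0,-0.3],0],[[0.4,0,-0.3],0],[[0.497,0,-0.3],0],[[0.497,0,-0.3],0],[[0.497,0,-0.3],0],[[0.497,0,-0.3],0]]'

```text
time_s: 14.4
ee_pos: [0.6343, 0.1664, 0.0818]
eef_rot: [-3.141, 0.0, 1.886]
force: [-0.5, -1.2, -1.1]
grip_width: 0.0379
grip_force: 60.0
```

```bash
cat > held.py <<'E'
from h import *
w,d,c=wcloud();ok=d>0
print('rack',np.round(fit('angle_rack',c,ok,np.array([634.8,167.8]),125,[.315]),2))
o=[];import time
obs=[];
for _ in range(4): camera("wrist");obs.append(ctrl.get_obs())
e=np.mean([q['ee_pos'] for q in obs],0);rr=obs[-1]['eef_rot'];print(e.round(4),np.mean([q['eef_rot'][2] for q in obs]),obs[-1]['grip_width'])
r=R.from_euler('xyz',[np.pi,0,rr[2]]).as_matrix()
L=(c[ok]-e)@r*1000
S=L[(abs(L[:,1])<17)&(abs(L[:,0])<30)&(L[:,2]>-40)&(L[:,2]<40)]
import sys
f=lambda p,y=0:np.minimum(np.abs(p[1]+np.abs(S[:,0]-p[0])-S[:,2]),8).mean()
m=minimize(f,[0,-10],method='Nelder-Mead');print('held ridge tool x,z',m.x.round(2),m.fun)
for lo,hi in((-15,-5),(5,15)):
    s=S[(S[:,1]>lo)&(S[:,1]<hi)];print(len(s),np.median(s[:,2]-abs(s[:,0]-m.x[0])).round(2))
for sgn in(1,-1):
    s=S[(S[:,0]-m.x[0])*sgn>4];print('slope',np.polyfit(s[:,0],s[:,2],1).round(3))
E
python3 held.py; python3 go.py 634.8 167.8 34 1.886
```

```text
rack [5.6000e-01 6.3471e+02 1.6753e+02 3.2000e-01 1.8000e-01]
[0.6343 0.1664 0.082 ] 1.8857276191544714 0.03765296874511175
held ridge tool x,z [-0.04 -6.32] 0.5753789189959576
1524 -6.3
1514 -6.35
slope [ 0.994 -6.213]
slope [-1.001 -6.372]
move [0.005  0.0043 0.24  ] -0.0 rows>= 1.0 t 14.7
```

carry_out --motion '[[[0.005,0.004,0.05],0],[[0.005,0.004,0.12],0],[[0.005,0.004,0.17],0],[[0.005,0.004,0.2],0],[[0.005,0.004,0.22],0],[[0.005,0.004,0.235],0],[[0.005,0.004,0.243],0],[[0.005,0.004,0.243],0],[[0.005,0.004,0.243],0],[[0.005,0.004,0.243],0]]'

```text
time_s: 15.65
ee_pos: [0.6347, 0.1684, 0.0337]
eef_rot: [3.141, 0.0, 1.887]
force: [0.8, -0.4, -0.8]
grip_width: 0.038
grip_force: 60.0
```

```bash
python3 held.py
```

```text
rack [1.1900e+00 6.3387e+02 1.6907e+02 3.1000e-01 2.2000e-01]
[0.6346 0.1684 0.0336] 1.8867940839152553 0.03804688409513082
held ridge tool x,z [-0.07 -6.56] 1.5126750218130778
1749 -6.43
1740 -6.56
slope [ 1.318 -9.992]
slope [-1.003 -6.644]
```

carry_out --motion '[[[-0.003,0,0],0],[[-0.003,0,0],0],[[-0.003,0,0.002],0],[[-0.003,0,0.002],0]]'

```text
time_s: 16.3
ee_pos: [0.6347, 0.1678, 0.0331]
eef_rot: [3.142, -0.0, 1.887]
force: [0.6, 0.4, -0.5]
grip_width: 0.0376
grip_force: 60.0
```

carry_out --motion '[[[-0.003,0,0.0],0],[[0,0,0],0],[[0,0,0],0],[[0,0,0],0],[[0,0,-0.1],0],[[0,0,-0.3],0],[[0,0,-0.4],0],[[0,0,-0.5],0],[[0,0,-0.5],0],[[0,0,-0.5],0]]' --hand -0.4

```text
time_s: 17.3
ee_pos: [0.6346, 0.1677, 0.1324]
eef_rot: [-3.141, -0.0, 1.887]
force: [-0.7, 0.4, -0.5]
grip_width: 0.0654
grip_force: 0.0
```

```bash
cat > nest.py <<'E'
import sys,h
from h import *
w,d,c=wcloud();cv2.imwrite(sys.argv[1],w)
L=float(sys.argv[2]);H=float(sys.argv[3])
def mod(q):
    z=np.zeros_like(X);z[box(-75,75,-50,50)]=4
    b=box(-L,L,-24.75,24.75);z[b]=(H-abs(Y))[b];return gaussian_filter(z,.8)
h.model=mod
ok=(d>0)&(c[...,2]<.05)
print('whole',np.round(fit('r',c,ok,np.array([634.8,167.8]),125,[.315]),3))
h.model=lambda q:mod(q)
ok2=ok&(c[...,2]>H/1000-.025)
print('obj',np.round(fit('r',c,ok&(c[...,2]>.012),np.array([634.8,167.8]),45,[.315]),3))
x=634.7;y=167.65;a=.315;e=(c[ok]*1000-[x,y,0])@np.array([[np.cos(a),-np.sin(a),0],[np.sin(a),np.cos(a),0],[0,0,1]])
t=e[(abs(e[:,1])<18)&(e[:,2]>18)];print('len extents',np.percentile(t[:,0],[.5,99.5]).round(1),'ridge z',np.median((t[:,2]+abs(t[:,1]))).round(2))
E
python3 nest.py pics/w4.png 20 39.4; python3 go.py 485 -150.5 130 1.18
```

```text
whole [6.03000e-01 6.34249e+02 1.67597e+02 3.15000e-01 1.68000e-01]
obj [8.49000e-01 6.34024e+02 1.67698e+02 3.15000e-01 2.32000e-01]
len extents [-20.5  19.3] ridge z 39.52
move [-1.2802 -1.2039  0.01  ] 0.1125 rows>= 8.0 t 17.4
```

View pics/w4.png

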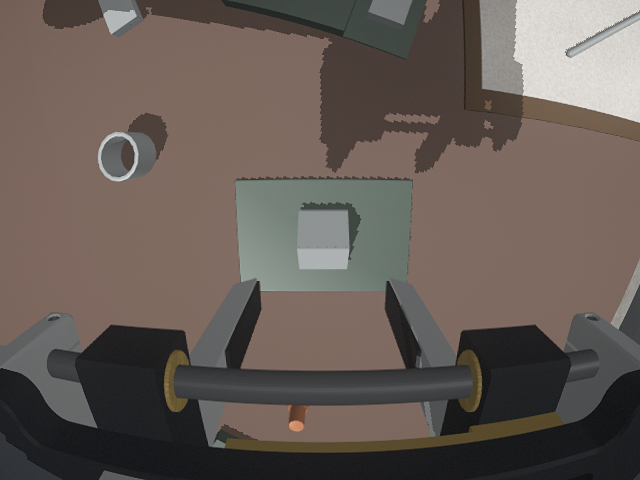

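carry_out --motion '[[[-0.12,-0.12,-0.05],0.02],[[-0.25,-0.24,-0.05],0.04],[[-0.38,-0.36,-0.05],0.06],[[-0.5,-0.48,-0.05],0.08],[[-0.64,-0.6,-0.05],0.1],[[-0.78,-0.73,-0.05],0.1125],[[-0.92,-0.86,-0.05],0.1125],[[-1,-0.94,-0.05],0.1125],[[-1,-0.94,-0.05],0.1125]]' --hand -1

```text
time_s: 18.25
ee_pos: [0.5169, -0.0826, 0.1419]
eef_rot: [-3.14, 0.001, 1.177]
force: [0.3, 0.1, -0.0]
grip_width: 0.094
grip_force: 0.0
```

```bash
python3 wf.py angle_long,485,-150.5,-.39 round_tray,632,-147.5,-.238; python3 go.py 485 -150.5 3.5 1.18
```

```text
angle_long 4975 [ 6.95000e-01  4.84299e+02 -1.50819e+02 -3.96000e-01  1.05000e-01]
round_tray 4962 [ 1.02700e+00  6.31555e+02 -1.48460e+02 -2.38000e-01  1.78000e-01]
[ 0.51756109 -0.08139562  0.1420897 ] [-3.14004026e+00  2.02932359e-04  1.17783809e+00]
move [-0.3814 -0.017   0.6931] -0.0003 rows>= 4.0 t 18.3
```

carry_out --motion '[[[-0.15,-0.01,0],0],[[-0.3,-0.02,0],0],[[-0.384,-0.02,0.05],0],[[-0.384,-0.02,0.05],0],[[-0.384,-0.02,0.05],0],[[-0.384,-0.02,0.05],0]]'

```text
time_s: 18.9
ee_pos: [0.4859, -0.1491, 0.1331]
eef_rot: [-3.142, -0.0, 1.181]
force: [-0.3, 0.7, -0.5]
grip_width: 0.0938
grip_force: 0.0
```

```bash
python3 wf.py angle_long,484.3,-150.8,-.396; python3 go.py 484.3 -150.8 3.5 1.175
```

```text
angle_long 27489 [ 6.46000e-01  4.84503e+02 -1.50888e+02 -3.96000e-01  1.51000e-01]
[ 0.4858296  -0.14918774  0.13319966] [ 3.14140120e+00 -1.17747920e-04  1.18126943e+00]
move [-0.0104 -0.0041  0.6485] 0.001 rows>= 3.0 t 18.9
```

carry_out --motion '[[[-0.01,-0.004,0.2],0.001],[[-0.01,-0.004,0.4],0.001],[[-0.01,-0.004,0.52],0.001],[[-0.01,-0.004,0.6],0.001],[[-0.01,-0.004,0.64],0.001],[[-0.01,-0.004,0.648],0.001],[[-0.01,-0.004,0.648],0.001]]'

```text
time_s: 19.65
ee_pos: [0.4842, -0.1516, 0.004]
eef_rot: [3.141, -0.0, 1.174]
force: [0.7, -0.2, 0.1]
grip_width: 0.094
grip_force: 0.0
```

carry_out --motion '[[[0,0,0],0],[[0,0,0],0],[[0,0,0],0],[[0,0,0],0],[[0,0,0],0],[[0,0,0],0],[[0,0,0],0],[[0,0,0],0]]' --hand 1 --force 50

```text
time_s: 20.45
ee_pos: [0.4839, -0.1518, 0.0036]
eef_rot: [3.141, -0.0, 1.174]
force: [0.3, 0.4, 3.0]
grip_width: 0.0593
grip_force: 50.0
```

```bash
python3 go.py 634.5 167.7 110 1.886
```

```text
move [ 1.7645  0.0766 -0.5318] -0.1134 rows>= 8.0 t 20.4
```

carry_out --motion '[[[0,0,-0.15],0],[[0,0,-0.35],0],[[0.12,0.0,-0.53],0],[[0.26,0.01,-0.53],-0.01],[[0.42,0.02,-0.53],-0.02],[[0.6,0.03,-0.53],-0.04],[[0.8,0.035,-0.53],-0.06],[[0.98,0.04,-0.53],-0.08],[[1,0.05,-0.53],-0.1],[[1,0.05,-0.53],-0.113],[[1,0.05,-0.53],-0.113]]'

```text
time_s: 21.55
ee_pos: [0.57, 0.0291, 0.1088]
eef_rot: [-3.14, -0.0, 1.885]
force: [-0.2, 0.5, -2.1]
grip_width: 0.0591
grip_force: 50.0
```

```bash
python3 go.py 634.5 167.7 90 1.886
```

```text
move [0.559  0.5214 0.0933] -0.0001 rows>= 4.0 t 21.6
```

carry_out --motion '[[[0.12,0.11,0],0],[[0.26,0.25,0.03],0],[[0.4,0.38,0.06],0],[[0.52,0.49,0.08],0],[[0.559,0.521,0.093],0],[[0.559,0.521,0.093],0],[[0.559,0.521,0.093],0],[[0.559,0.521,0.093],0],[[0.559,0.521,0.093],0]]'

```text
time_s: 22.45
ee_pos: [0.6351, 0.1662, 0.0913]
eef_rot: [3.141, 0.0, 1.882]
force: [-0.8, 0.1, -2.3]
grip_width: 0.0592
grip_force: 50.0
```

```bash
python3 held.py; python3 go.py 634.5 167.7 22 1.886
```

```text
rack [7.4000e-01 6.3284e+02 1.7227e+02 3.1000e-01 1.6000e-01]
[0.6351 0.1668 0.0911] 1.8829161465365702 0.05952912922054699
held ridge tool x,z [  0. -10.] 8.0
1759 -25.63
1762 -25.58
slope [  1.001 -25.956]
slope [ -0.988 -23.515]
move [ 0.0041 -0.0017  0.3449] -0.0004 rows>= 2.0 t 22.7
```

carry_out --motion '[[[-0.002,-0.0015,0.1],-0.0005],[[-0.002,-0.0015,0.2],-0.0005],[[-0.002,-0.0015,0.25],-0.0005],[[-0.002,-0.0015,0.29],-0.0005],[[-0.002,-0.0015,0.32],-0.0005],[[-0.002,-0.0015,0.335],-0.0005],[[-0.002,-0.0015,0.343],-0.0005],[[-0.002,-0.0015,0.346],-0.0005],[[-0.002,-0.0015,0.346],-0.0005],[[-0.002,-0.0015,0.346],-0.0005]]'

```text
time_s: 23.7
ee_pos: [0.6353, 0.1667, 0.0223]
eef_rot: [3.141, 0.0, 1.887]
force: [0.5, -2.1, 1.8]
grip_width: 0.0591
grip_force: 50.0
```

```bash
python3 go.py 634.5 167.7 21.7 1.886; python3 -c "
from h import *
for i in range(3):camera('wrist');o=ctrl.get_obs();print(o['ee_pos'],o['force'])"
```

```text
move [ 0.0061 -0.0023  0.0032] 0.0001 rows>= 1.0 t 23.7
[0.63534236 0.16668803 0.02235699] [-0.44200001 -2.68068161  4.6057148 ]
[0.63529784 0.16667657 0.02230432] [ 0.25569288 -2.29820638  4.47883929]
[0.63529885 0.16666531 0.02229458] [ 0.56175374 -2.64476457  5.7781487 ]
```

carry_out --motion '[[[-0.002,-0.002,0],0],[[-0.002,-0.002,0.001],0],[[-0.002,-0.002,0.002],0],[[-0.002,-0.002,0.002],0]]'

```text
time_s: 24.25
ee_pos: [0.6351, 0.1662, 0.022]
eef_rot: [3.141, 0.0, 1.887]
force: [0.2, -2.4, 7.8]
grip_width: 0.0594
grip_force: 50.0
```

carry_out --motion '[[[0,0,0.0],0],[[0,0,0],0],[[0,0,0],0],[[0,0,0],0],[[0,0,-0.1],0],[[0,0,-0.3],0],[[0,0,-0.45],0],[[0,0,-0.55],0],[[0,0,-0.55],0],[[0,0,-0.55],0]]' --hand -0.8

```text
time_s: 25.25
ee_pos: [0.6344, 0.1662, 0.1304]
eef_rot: [-3.141, -0.0, 1.887]
force: [0.7, -0.5, -0.6]
grip_width: 0.0848
grip_force: 0.0
```

```bash
python3 nest.py pics/w5.png 30 46.4; python3 go.py 450.2 189.5 150 1.333
```

```text
whole [6.39000e-01 6.34222e+02 1.67645e+02 3.15000e-01 1.76000e-01]
obj [9.27000e-01 6.33986e+02 1.67770e+02 3.15000e-01 2.82000e-01]
len extents [-30.3  29.2] ridge z 46.6
move [ 0.3966 -0.8379 -0.0999] 0.0881 rows>= 4.0 t 25.3
```

View pics/w5.png

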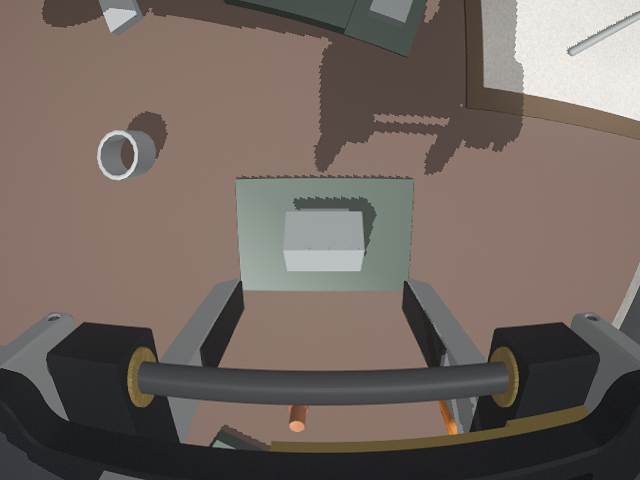

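carry_out --motion '[[[0.1,-0.2,-0.1],0.02],[[0.2,-0.4,-0.1],0.04],[[0.3,-0.6,-0.1],0.06],[[0.38,-0.8,-0.1],0.08],[[0.397,-0.838,-0.1],0.088],[[0.397,-0.838,-0.1],0.088],[[0.397,-0.838,-0.1],0.088],[[0.397,-0.838,-0.1],0.088]]' --hand -1

```text
time_s: 26.1
ee_pos: [0.4513, 0.1895, 0.1506]
eef_rot: [-3.141, 0.0, 1.335]
force: [-0.3, 0.2, -0.5]
grip_width: 0.0939
grip_force: 0.0
```

```bash
python3 wf.py round_tube,450.2,189.5,0 flat_bar,385.3,324,2.344 flat_tray,544.4,391,-.01; python3 go.py 450 189.5 8 1.333
```

```text
round_tube 27929 [1.79300e+00 4.49721e+02 1.87996e+02 7.60000e-02 2.28000e-01]
flat_bar 5697 [8.07000e-01 3.84345e+02 3.22454e+02 2.33100e+00 2.05000e-01]
flat_tray 2481 [ 9.16000e-01  5.44477e+02  3.89851e+02 -1.30000e-02  2.38000e-01]
[0.45124356 0.18948046 0.15067561] [-3.14090328e+00  4.32201707e-04  1.33436379e+00]
move [-0.0011 -0.0056  0.7134] 0.0002 rows>= 3.0 t 26.1
```

carry_out --motion '[[[-0.009,-0.0055,0.2],0],[[-0.009,-0.0055,0.4],0],[[-0.009,-0.0055,0.55],0],[[-0.009,-0.0055,0.65],0],[[-0.009,-0.0055,0.7],0],[[-0.009,-0.0055,0.713],0],[[-0.009,-0.0055,0.713],0]]'

```text
time_s: 26.85
ee_pos: [0.4496, 0.1882, 0.009]
eef_rot: [3.141, -0.0, 1.334]
force: [-0.4, 0.4, 0.7]
grip_width: 0.0941
grip_force: 0.0
```

carry_out --motion '[[[0,0,0],0],[[0,0,0],0],[[0,0,0],0],[[0,0,0],0],[[0,0,0],0],[[0,0,0],0],[[0,0,0],0],[[0,0,0],0]]' --hand 1 --force 30

```text
time_s: 27.65
ee_pos: [0.4492, 0.1882, 0.0087]
eef_rot: [3.142, -0.0, 1.334]
force: [0.2, 0.3, 0.0]
grip_width: 0.0405
grip_force: 30.0
```

```bash
python3 go.py 631.6 -148.4 130 1.333
```

```text
move [-1.4218  1.2815 -0.6065] 0.0001 rows>= 9.0 t 27.6
```

carry_out --motion '[[[0,0,-0.2],0],[[0,0,-0.4],0],[[-0.1,0.09,-0.6],0],[[-0.23,0.21,-0.606],0],[[-0.4,0.36,-0.606],0],[[-0.57,0.51,-0.606],0],[[-0.71,0.64,-0.606],0],[[-0.85,0.77,-0.606],0],[[-0.95,0.86,-0.606],0],[[-0.95,0.86,-0.606],0]]'

```text
time_s: 28.65
ee_pos: [0.5725, -0.0396, 0.1293]
eef_rot: [-3.141, 0.0, 1.331]
force: [-1.0, 0.7, -0.5]
grip_width: 0.0408
grip_force: 30.0
```

```bash
python3 go.py 631.6 -148.4 110 1.333
```

```text
move [-0.4583  0.4164  0.0964] -0.0003 rows>= 3.0 t 28.6
```

carry_out --motion '[[[-0.12,0.11,0.02],0],[[-0.26,0.24,0.05],0],[[-0.38,0.35,0.08],0],[[-0.458,0.416,0.096],0],[[-0.458,0.416,0.096],0],[[-0.458,0.416,0.096],0],[[-0.458,0.416,0.096],0]]'

```text
time_s: 29.35
ee_pos: [0.6309, -0.1442, 0.1109]
eef_rot: [-3.141, -0.0, 1.335]
force: [0.7, 0.7, -1.7]
grip_width: 0.0411
grip_force: 30.0
```

```bash
python3 wf.py round_tray,631.6,-148.4,-.238;python3 go.py 631.6 -148.4 12.2 1.333
```

```text
round_tray 43470 [ 8.66000e-01  6.31246e+02 -1.48305e+02 -2.37000e-01  1.81000e-01]
[ 0.63097653 -0.14427938  0.11099971] [ 3.14143230e+00 -1.23064923e-04  1.33494574e+00]
move [-0.0194  0.0078  0.494 ] 0.0003 rows>= 2.0 t 29.4
```

carry_out --motion '[[[-0.019,0.007,0.1],0],[[-0.019,0.007,0.25],0],[[-0.019,0.007,0.38],0],[[-0.019,0.007,0.46],0],[[-0.019,0.007,0.49],0],[[-0.019,0.007,0.494],0],[[-0.019,0.007,0.494],0],[[-0.019,0.007,0.494],0]]'

```text
time_s: 30.2
ee_pos: [0.6321, -0.1495, 0.0128]
eef_rot: [3.14, 0.0, 1.334]
force: [-0.2, 0.2, -1.8]
grip_width: 0.0407
grip_force: 30.0
```

carry_out --motion '[[[0,0,0],0],[[0,0,0],0],[[0,0,0],0],[[0,0,0],0],[[0,0,-0.1],0],[[0,0,-0.3],0],[[0,0,-0.5],0],[[0,0,-0.65],0],[[0,0,-0.65],0],[[0,0,-0.65],0]]' --hand -0.25

```text
time_s: 31.2
ee_pos: [0.6316, -0.1495, 0.1419]
eef_rot: [3.141, -0.0, 1.334]
force: [-0.7, -0.6, -1.1]
grip_width: 0.0589
grip_force: 0.0
```

```bash
python3 - <<'E'
from h import *
w,d,c=wcloud()
print(fit('round_tube',c,(d>0)&(np.hypot(c[...,0]-.6313,c[...,1]+.1484)<.042),np.array([631.3,-148.4]),42,[0],3))
E
python3 go.py 384.5 322.5 140 2.331
```

```text
(np.float64(2.1466763246682254), np.float64(631.259937207478), np.float64(-149.33493992041753), np.float64(0.07693703657331705), np.float64(3.225687703105267))
move [ 2.0038 -1.7529  0.0065] -0.1587 rows>= 11.0 t 31.2
```

carry_out --motion '[[[0.15,-0.13,-0.05],0],[[0.33,-0.29,-0.05],0],[[0.5,-0.44,-0.05],-0.02],[[0.66,-0.58,-0.05],-0.04],[[0.83,-0.73,-0.05],-0.06],[[1,-0.87,-0.05],-0.08],[[1,-0.9,-0.05],-0.1],[[1,-0.95,-0.05],-0.12],[[1,-1,-0.05],-0.14],[[1,-1,-0.05],-0.159]]' --hand -1

```text
time_s: 32.25
ee_pos: [0.4827, 0.0921, 0.1504]
eef_rot: [-3.139, -0.002, 2.339]
force: [0.1, 0.2, -0.0]
grip_width: 0.0938
grip_force: 0.0
```

```bash
python3 go.py 384.5 322.5 150 2.331
```

```text
move [1.1698 0.4466 0.0033] 0.0012 rows>= 6.0 t 32.2
```

carry_out --motion '[[[0.15,0.06,0],0],[[0.35,0.13,0],0],[[0.55,0.21,0],0],[[0.75,0.29,0],0],[[0.92,0.38,0],0],[[1,0.447,0],0.001],[[1,0.447,0],0.001],[[1,0.447,0],0.001]]'

```text
time_s: 33.05
ee_pos: [0.4103, 0.2978, 0.1506]
eef_rot: [-3.139, -0.0, 2.327]
force: [-0.1, -1.2, -0.4]
grip_width: 0.0943
grip_force: 0.0
```

```bash
python3 wf.py flat_bar,384.4,322.5,2.331; python3 go.py 384.4 322.5 3 2.331
```

```text
flat_bar 33068 [6.92000e-01 3.85510e+02 3.21305e+02 2.31900e+00 1.95000e-01]
[0.41053885 0.29744917 0.15093141] [-3.13980985e+00 -2.26884314e-04  2.32642824e+00]
move [ 0.1806 -0.0079  0.7397] -0.0007 rows>= 4.0 t 33.1
```

carry_out --motion '[[[0.1,-0.009,0.1],0.001],[[0.173,-0.009,0.3],0.001],[[0.173,-0.009,0.5],0.001],[[0.173,-0.009,0.6],0.001],[[0.173,-0.009,0.68],0.001],[[0.173,-0.009,0.73],0.001],[[0.173,-0.009,0.74],0.001],[[0.173,-0.009,0.74],0.001]]'

```text
time_s: 33.9
ee_pos: [0.386, 0.3219, 0.0041]
eef_rot: [3.141, 0.0, 2.32]
force: [0.4, -0.7, 0.5]
grip_width: 0.094
grip_force: 0.0
```

carry_out --motion '[[[0,0,0],0],[[0,0,0],0],[[0,0,0],0],[[0,0,0],0],[[0,0,0],0],[[0,0,0],0],[[0,0,0],0],[[0,0,0],0],[[0,0,0],0]]' --hand 1 --force 50

```text
time_s: 34.8
ee_pos: [0.3857, 0.3222, 0.0038]
eef_rot: [-3.142, -0.0, 2.32]
force: [0.1, 0.0, 0.1]
grip_width: 0.0293
grip_force: 50.0
```

```bash
python3 go.py 544.4 389.9 110 1.558
```

```text
move [-0.2929  0.8114 -0.531 ] 0.1213 rows>= 6.0 t 34.8
```

carry_out --motion '[[[0,0,-0.15],0],[[0,0,-0.35],0],[[-0.04,0.12,-0.53],0],[[-0.1,0.28,-0.531],0.02],[[-0.16,0.45,-0.531],0.04],[[-0.22,0.6,-0.531],0.06],[[-0.27,0.74,-0.531],0.08],[[-0.293,0.811,-0.531],0.1],[[-0.293,0.811,-0.531],0.121],[[-0.293,0.811,-0.531],0.121],[[-0.293,0.811,-0.531],0.121]]'

```text
time_s: 35.9
ee_pos: [0.544, 0.3897, 0.1097]
eef_rot: [-3.141, 0.0, 1.564]
force: [-1.0, -0.3, -2.5]
grip_width: 0.0295
grip_force: 50.0
```

```bash
python3 wf.py flat_tray,544.4,389.9,-.013;python3 go.py 544.4 389.9 7 1.558
```

```text
flat_tray 49691 [ 8.00000e-01  5.43858e+02  3.89102e+02 -1.30000e-02  1.73000e-01]
[0.54405772 0.38972938 0.10993856] [-3.14123128e+00  2.46683958e-04  1.56383075e+00]
move [0.001  0.0019 0.5147] 0.0009 rows>= 3.0 t 36.0
```

carry_out --motion '[[[-0.003,0,0.15],0.001],[[-0.003,0,0.3],0.001],[[-0.003,0,0.42],0.001],[[-0.003,0,0.48],0.001],[[-0.003,0,0.51],0.001],[[-0.003,0,0.515],0.001],[[-0.003,0,0.515],0.001],[[-0.003,0,0.515],0.001]]'

```text
time_s: 36.75
ee_pos: [0.5448, 0.3895, 0.0082]
eef_rot: [3.14, -0.001, 1.554]
force: [0.3, 0.1, -1.7]
grip_width: 0.0297
grip_force: 50.0
```

carry_out --motion '[[[0,0,0],0],[[0,0,0],0],[[0,0,0],0],[[0,0,0],0],[[0,0,-0.1],0],[[0,0,-0.3],0],[[0,0,-0.5],0],[[0,0,-0.7],0],[[0,0,-0.7],0],[[0,0,-0.7],0]]' --hand -0.1

```text
time_s: 37.75
ee_pos: [0.5445, 0.3893, 0.1477]
eef_rot: [3.14, -0.001, 1.554]
force: [0.6, -0.8, -0.5]
grip_width: 0.0515
grip_force: 0.0
```

```bash
python3 - <<'E'
from h import *
w,d,c=wcloud();cv2.imwrite('pics/w6.png',w)
print(np.round(fit('flat_bar',c,(d>0)&(np.hypot(c[...,0]-.544,c[...,1]-.389)<.046),np.array([544.,389.]),45,[1.56],3),2))
p,d=camera('top');cv2.imwrite('pics/top9.png',p)
p,d=camera('scene');cv2.imwrite('pics/scene9.png',p)
E
```

```text
[  0.72 543.94 389.3    1.55   3.15]
```

View pics/scene9.png

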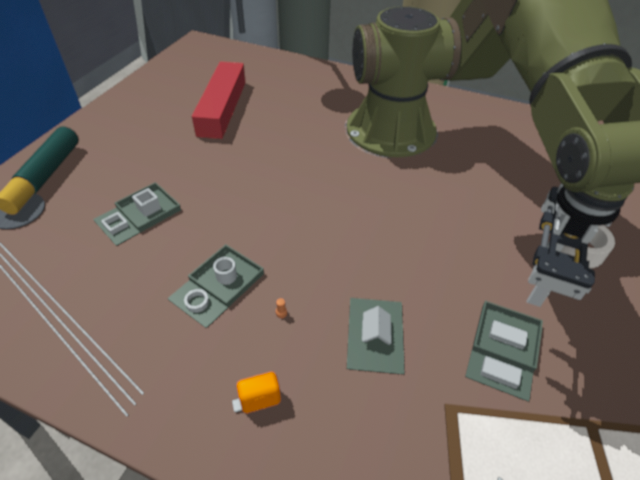

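View pics/w6.png

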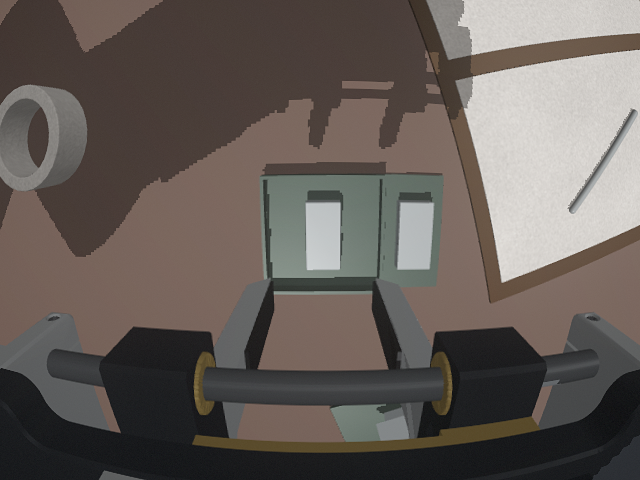

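The scene picture shows the square tube at (147,202), the round tube at (225,270) and the bar at (508,334), each in its matching tray. The nested angles are at (376,328) and the nozzle is still standing at (281,308). The wrist picture shows the bar lying centred in its tray at (323,236).

```bash
python3 -c "
from station import ctrl
print(ctrl.hand_in())"
```

```text
the job is handed in; nothing more can be done
None
```

The job is handed in at about 38 s: both tubes and the bar are centred to within about 1 mm in their matching trays, the short then the long angle are seated on the ridge centred to within about 1 mm, and the nozzle is untouched.

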